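# Slide the low pan under the wire shelf

## Robot

A 7-joint arm with a two-finger parallel gripper is mounted at the origin on the work surface. World frame = base frame: x ahead of the robot, y to its left, z up, the work surface at z = 0. Lengths are in m, angles in rad, forces in N, time in s.
With the tool pointing down it reaches from about 0.4 to 0.875 m from the base axis. Payload 19.3 kg.
Tool frame: the origin (TCP) lies at the very end of the fingers, on their centre line; the grasp point (between the pads) lies env.hold_point_z behind it (env.hold_point_z is the distance from the TCP to the grasp point, in m); z points along the fingers, y is the direction in which the jaws open and shut (so a half turn about z gives the same grasp; the last joint's range is limited). The gripper opens to 85 mm and grips with 20 to 120 N. Pads are 22 mm wide; open, the fingers measure 114 mm over their backs; the gripper's body (76 mm by 85 mm) begins 54 mm behind the grasp point. The pads swing forward as they close: fully open they stand 13 mm farther back than shut.
Start: joints at [-1.39, 0.521, -0.036, 1.599, 0.021, 1.021, -0.113], TCP at [0.155, 0.605, 0.206] pointing down, gripper open.
Joint ranges: [-2.91, 2.91], [-0.3, 2.13], [-1.5, 1.42], [0.17, 2.43], [-1.26, 4.41], [0.16, 1.93], [-2.52, 2.52]. Speed limits (rad/s): [1.89, 1.89, 2.39, 2.39, 3.01, 3.01, 3.01].

## Interface

Orientations are given as [roll, pitch, yaw] about the fixed x, y, z axes, in that order (R = Rz(yaw) Ry(pitch) Rx(roll)).
In Python, from bench import env gives the robot as it stands. The module is installed in compiled form; this text tells all that it offers.
- The arm moves only by the shell command python3 -m crank 'ROWS'. ROWS is JSON, one flat list of numbers, 7 for each row, row after row: the gripper's target within -1 to 1 (fully open at 1, half-way at 0, shut at -1), then the shift along the world's x, y, z normalised to -1 to 1, where 1 is 50 cm, then the turn, a rotation vector about the world's x, y, z normalised to -1 to 1, where 1 is 120 degrees. A call has 1 to 5 rows; each row shifts and turns the commanded pose from where the row before left it; what a row does not reach is not made up. A row lasts 1/10 s, in which the tool goes at most 50 mm and 8.59 degrees, less where a joint would pass 70% of its speed; a pose out of reach is approached as far as the arm can. A call with a number of a shift or a turn outside -1 to 1 is refused whole. A call with a gripper value outside its range is refused whole. The fingers move at their own pace and stop on an object; the grip force is fixed at half the most. Time passes only in rows, so rows that do not move let the fingers close. It gives the time, the measured TCP pose, the force and the opening at its end, in the units of the state.
- env.read_state(): the state, without advancing time (a new reading comes with each control period).
- env.grab_frame(name): name is "scene" or "top"; returns a dict with "image" (384x512x3 uint8, red, green, blue), "range_z" (384x512 float32, m along the optical axis (not along the pixel's ray), 0 where there is no reading), "K" (3x3 intrinsics, pixels), "rvec" (rotation vector, rad) and "tvec" (3), from world to camera coordinates, as OpenCV has them. Camera axes: x right, y down, z forward; pixel columns grow to the right and rows downward; lengths in m; the calibration is good to about 2 mm. A picture is of the moment at which its call begins.
- env.hand_in(): hands the job in, once; it reports no verdict.
The state is a dict: "t": time; "joint_pos": joint angles; "qd": joint speeds; "effort": joint torques, N m; "ee_pos": TCP position; "orientation": TCP orientation; "ft_force": force on the tool from outside, world axes, zero at the start; "moment": the same for the moment, N m; "grip_width": finger opening in m.
Only numpy, scipy, OpenCV 4.12 (cv2) and the standard library are available. Lean on these libraries where they do the work, as an engineer would, in place of code of your own. Each camera call takes 0.05 s, during which the arm holds its last target.

## Task

Put the low square pan away: take it by its handle and slide it along the counter, in through the open front of the low wire shelf midway between its legs, until the whole square pan is under the wires and only its handle sticks straight out at the front. Keep the pan down on the counter, do not bump the shelf, leave the saucepan and the squeeze bottle where they stand, and let go of the pan.

Things in the scene. Friction and masses are not known exactly. Their poses are not given: they have to be found in the camera images.
- pan_center (a point): Low square pan, loose, dark steel, open top: 130 x 130 mm, 45 high, 0.45 kg. Point: centre of the square, 22.5 mm above the counter; z up, -x along the handle. Handle: straight, level black stick, 20 mm wide (y), 14 thick, mid-height 36 mm above the counter, from the pan's wall (65 mm from this point) to 205 mm along -x; grip it across its width about 170 mm along -x.
- rack: Low steel wire shelf on 4 legs, fixed: 200 mm deep (x), 270 wide (y); wires 90 to 98 mm above the counter, a grey measuring cup on one back corner reaches 127. Origin: on the counter under the shelf's middle, z up. Front (-x) open, towards the pan, edge 100 mm from the origin, 256 mm between the legs; back (+x) closed by 2 cross wires, inner face 94 mm from the origin.
- saucepan: Bystander: round, deep steel saucepan, 132 mm across and 110 mm high, with a black stick handle 130 mm long along its -x. Too tall for the shelf. Origin at the centre of its underside, z up.
- bottle: Bystander: white squeeze bottle with a nozzle, 60 mm across, 170 mm high, standing. Origin at the centre of its underside, z up.

How it is judged:
At the end, for the whole second after the job is handed in: The pan stands still and flat on the counter under the shelf, between its legs: the pan's centre within 40 mm of the shelf's middle front to back (its square is then under the wires to within 5 mm) and within 35 mm of it sideways, its handle out at the front within 12 degrees of straight (x of pan_center in the frame of rack between -0.04 and 0.04 m and y of pan_center in the frame of rack between -0.035 and 0.035 m and angle between the x axis of pan_center and the x axis of rack, either way round below 0.21 rad and angle between pan_center's own z axis and vertical below 0.06 rad and height (world z) of pan_center below 0.03 m and linear speed of pan below 0.02 m/s); the robot touches nothing.
It fails at once if the shelf is bumped: anything presses on it with more than 8 N (contact force between rack and anything else above 8 N).
It fails at once if the pan is lifted more than 30 mm off the counter (height (world z) of pan_center above 0.0525 m).
It fails at once if the saucepan is shifted by more than 25 mm (distance of saucepan from where it was at the start of the episode above 0.025 m).
It fails at once if the squeeze bottle is shifted by more than 25 mm or tipped over (distance of bottle from where it was at the start of the episode above 0.025 m or angle between bottle's own z axis and vertical above 0.5 rad).
It also fails if it takes over 42 s, if anything falls off the work surface, if the arm or the gripper's body presses on something with over 40 N, if the wrist force passes 120 N, or if a joint passes its speed limit or range.

## Working session

There is one attempt and no reset: what is moved stays moved. The work goes in short steps, Python scripts to look and compute and a shell command to move; the robot and the scene stay as the last step left them, time stands still between calls to the robot, and variables do not carry over. Pictures are saved under pics/ and viewed, and the job is handed in when it is done.

```bash
mkdir -p pics; python3 - <<'E'
from bench import env
import cv2,numpy as np
s=env.read_state();print({k:np.round(v,3).tolist() for k,v in s.items()},env.hold_point_z)
for n in("scene","top"):
    f=env.grab_frame(n);cv2.imwrite(f"pics/{n}0.png",f["image"][:,:,::-1]);np.savez(f"{n}0.npz",**f)
    print(n,f["K"].tolist(),f["rvec"],f["tvec"])
E
```

```text
{'t': 0.0, 'joint_pos': [-1.39, 0.522, -0.036, 1.6, 0.021, 1.021, -0.113], 'qd': [0.001, 0.0, -0.001, -0.001, -0.001, -0.001, 0.0], 'effort': [-0.002, -92.713, 1.979, -36.992, 0.018, 0.008, 0.0], 'ee_pos': [0.155, 0.605, 0.205], 'orientation': [-3.14, 0.0, 2.891], 'ft_force': [-0.047, -0.166, -0.251], 'moment': [-0.057, -0.033, -0.021], 'grip_width': 0.085} 0.0187
scene [[363.03657796161565, 0.0, 261.0545834700673], [0.0, 363.03657796161565, 193.19697971502185], [0.0, 0.0, 1.0]] [ 2.3381096   0.73773393 -0.28862676] [-0.57560078 -0.18281512  1.0760996 ]
top [[472.27816097190265, 0.0, 252.8810686025094], [0.0, 472.27816097190265, 196.04590080803771], [0.0, 0.0, 1.0]] [ 2.16988479 -2.18157012  0.10350444] [0.10507742 0.61938581 0.98776112]
```

View pics/scene0.png

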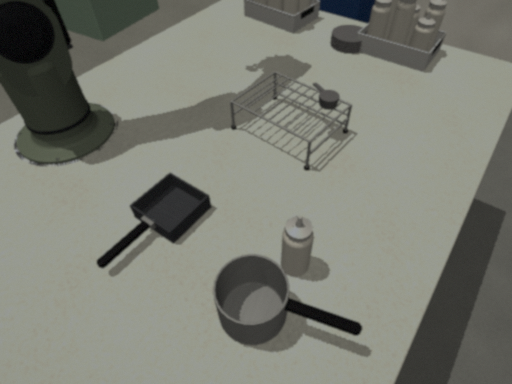

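View pics/top0.png

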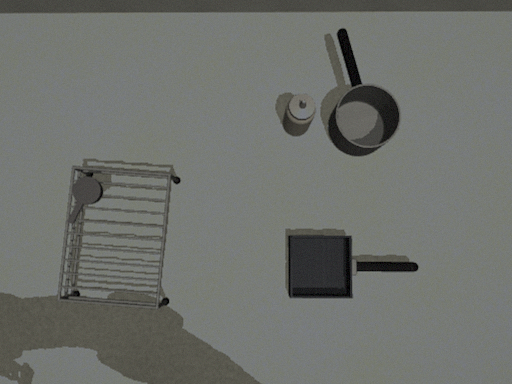

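The scene view shows the pan at lower left (handle towards bottom left), the shelf at top centre, and the bottle and saucepan at bottom right. The top view shows the shelf at about (118,238), the pan at (320,266) with its handle end at (416,267), the bottle at (302,105) and the saucepan at (367,115). I'll enlarge the shelf and the pan.

```bash
python3 - <<'E'
import cv2
im=cv2.imread("pics/top0.png")
c=cv2.convertScaleAbs(im,alpha=1.8,beta=20)
cv2.imwrite("pics/c1.png",cv2.resize(c[150:320,50:200],None,fx=3.5,fy=3.5,interpolation=cv2.INTER_CUBIC))
cv2.imwrite("pics/c2.png",cv2.resize(c[210:320,270:430],None,fx=4,fy=4,interpolation=cv2.INTER_CUBIC))
E
```

```text
(no output)
```

View pics/c1.png

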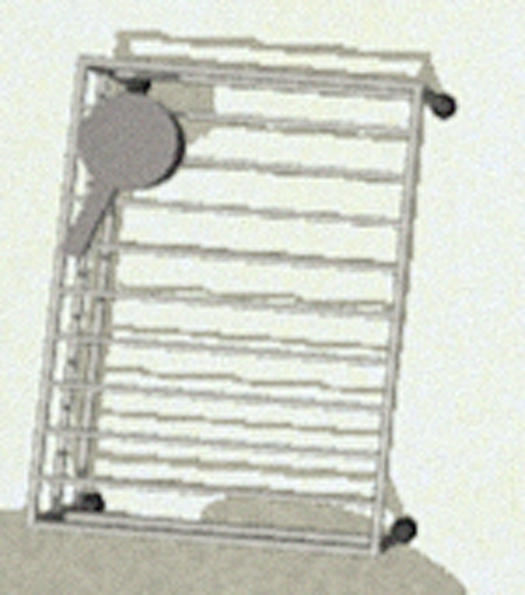

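View pics/c2.png

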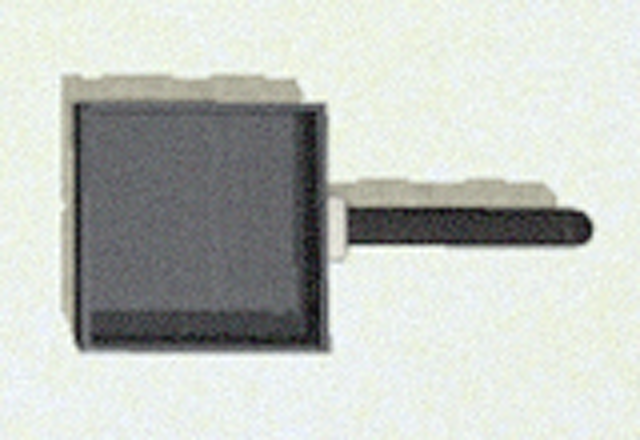

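In the shelf crop the top corners are at (82,60), (420,88), (378,550) and (33,522), with the front on the right. In the pan crop the rim corners are at (75,104), (326,104), (329,350) and (82,348), and the handle axis runs from (347,227) to (592,228).

```bash
cat > h.py <<'E'
import numpy as np,cv2
def back(f,uv,z):
    R=cv2.Rodrigues(f["rvec"])[0];t=np.ravel(f["tvec"]);C=-R.T@t
    d=(R.T@np.linalg.inv(f["K"])@np.c_[uv,np.ones(len(uv))].T).T
    return C+d*((z-C[2])/d[:,2])[:,None]
E
python3 - <<'E'
from h import *
f=np.load("top0.npz")
sh=(np.array([(82,60),(420,88),(378,550),(33,522)])+.5)/3.5-.5+[50,150]
pn=(np.array([(75,104),(326,104),(329,350),(82,348)])+.5)/4-.5+[270,210]
hd=(np.array([(347,227),(592,228)])+.5)/4-.5+[270,210]
S=back(f,sh,.098);P=back(f,pn,.045);H=back(f,hd,.043)
print(S.round(4),P.round(4),H.round(4),sep="\n")
sc=S.mean(0);xa=(S[0]+S[3]-S[1]-S[2])[:2];ya=(S[0]+S[1]-S[2]-S[3])[:2]
print("shelf",sc,np.linalg.norm(xa)/2,np.linalg.norm(ya)/2,np.degrees(np.arctan2(xa[1],xa[0])),np.degrees(np.arctan2(ya[1],ya[0])))
xd=(H[0]-H[1])[:2];xp=(P[0]+P[3]-P[1]-P[2])[:2];yp=(P[0]+P[1]-P[2]-P[3])[:2]
print("pan",P.mean(0),np.linalg.norm(xp)/2,np.degrees([np.arctan2(*xd[::-1]),np.arctan2(*xp[::-1]),np.arctan2(*yp[::-1])]))
# depth check, also where bottle/saucepan
b=back(f,np.array([(302,105)]),.165);q=back(f,np.array([(367,115),(342,33)]),.11);print(b,q)
d=f["range_z"];print(d[266,390],d[266,320],d[240,167])
E
```

```text
[[0.6746 0.4636 0.098 ]
 [0.6573 0.2691 0.098 ]
 [0.3965 0.2898 0.098 ]
 [0.4131 0.4833 0.098 ]]
[[ 0.5345  0.0277  0.045 ]
 [ 0.5338 -0.1042  0.045 ]
 [ 0.4066 -0.1026  0.045 ]
 [ 0.4083  0.0256  0.045 ]]
[[ 0.4696 -0.114   0.043 ]
 [ 0.4684 -0.2423  0.043 ]]
shelf [0.53537724 0.3764655  0.098     ] 0.19470137804589768 0.2619131166408767 85.02036408358177 -4.428995920618171
pan [ 0.47080742 -0.03834808  0.045     ] 0.13005973411915933 [89.44436386 89.45096652  0.11117846]
[[0.78013739 0.00815377 0.165     ]] [[ 0.77489689 -0.12839566  0.11      ]
 [ 0.94616551 -0.08199712  0.11      ]]
0.9868474 1.0286264 1.0357765
```

```bash
python3 -m crank '[1,0.06,-0.07,0.01,0,0,-0.06, 1,0.06,-0.07,0.01,0,0,-0.06, 1,0.06,-0.07,0,0,0,-0.06, 1,0.06,-0.07,0,0,0,-0.06, 1,0.06,-0.07,0,0,0,-0.06]'
```

```text
t: 0.6
ee_pos: [0.306, 0.4287, 0.2156]
orientation: [-3.141, -0.0, 2.257]
ft_force: [1.0, -0.3, 0.1]
grip_width: 0.0852
```

```bash
python3 -m crank '[1,0.05,-0.08,0,0,0,-0.06, 1,0.05,-0.08,0,0,0,-0.06, 1,0.04,-0.08,0,0,0,-0.05, 1,0.04,-0.08,0,0,0,-0.05, 1,0.04,-0.08,0,0,0,-0.05]'; python3 -m crank '[1,0.02,-0.08,0,0,0,-0.04, 1,0.02,-0.08,0,0,0,0, 1,0.02,-0.08,0,0,0,0, 1,0.02,-0.08,0,0,0,0, 1,0.02,-0.08,0,0,0,0]'
```

```text
t: 1.1
ee_pos: [0.4155, 0.2287, 0.2156]
orientation: [-3.141, -0.0, 1.693]
ft_force: [1.0, 1.1, 0.2]
grip_width: 0.0855
t: 1.6
ee_pos: [0.4651, 0.0288, 0.2156]
orientation: [-3.142, -0.0, 1.613]
ft_force: [0.6, 0.4, -0.4]
grip_width: 0.0851
```

```bash
python3 -m crank '[1,0.008,-0.096,0,0,0,-0.025, 1,0,-0.096,0,0,0,0, 1,0,-0.096,0,0,0,0, 1,0,-0.096,0,0,0,0, 1,0,-0.09,0,0,0,0]'; python3 -m crank '[1,0,0,-0.06,0,0,0, 1,0,0,-0.06,0,0,0, 1,0,0,-0.06,0,0,0, 1,0,0,-0.06,0,0,0, 1,0,0,0,0,0,0]'
python3 - <<'E'
from bench import env
import cv2
for n in("scene","top"):
    im=env.grab_frame(n)["image"][:,:,::-1];cv2.imwrite(f"pics/{n}1.png",im)
E
```

```text
t: 2.1
ee_pos: [0.4687, -0.2086, 0.2155]
orientation: [-3.141, -0.0, 1.561]
ft_force: [1.0, -0.1, -0.6]
grip_width: 0.0853
t: 2.6
ee_pos: [0.4672, -0.2059, 0.0928]
orientation: [-3.136, -0.001, 1.561]
ft_force: [-0.6, 0.1, 0.9]
grip_width: 0.0855
```

View pics/scene1.png

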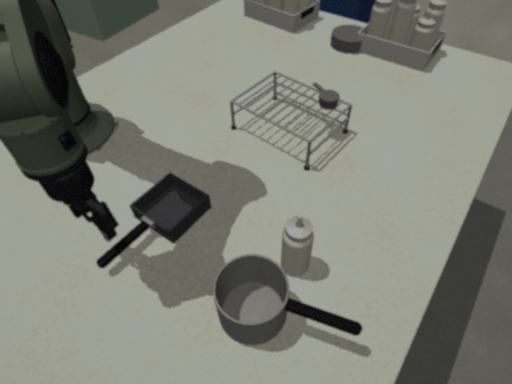

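View pics/top1.png

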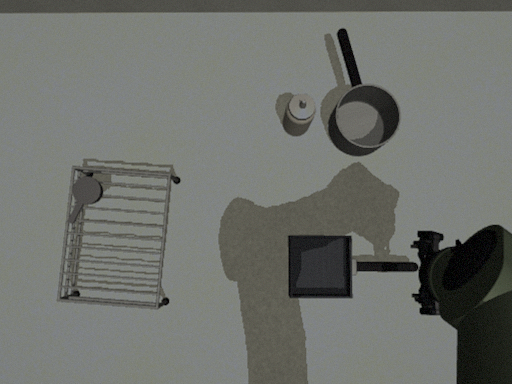

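```bash
python3 - <<'E'
from bench import env
from h import *
s=env.read_state();print(s["t"],s["ee_pos"],s["orientation"],s["ft_force"],s["joint_pos"])
for n in("scene","top"):
    f=np.load(n+"0.npz");e=np.array(s["ee_pos"])
    print(n,cv2.projectPoints(np.array([e,e+[0.045,0,.02],e+[-0.045,0,.02],e+[0,0,.15]]),f["rvec"],f["tvec"],f["K"],None)[0].reshape(-1,2).round(1))
    im=cv2.imread(f"pics/{n}1.png");c=im[160:290,70:230] if n=="scene" else im[200:340,340:500]
    cv2.imwrite(f"pics/{n}1c.png",cv2.resize(cv2.convertScaleAbs(c,alpha=2,beta=20),None,fx=4,fy=4,interpolation=cv2.INTER_CUBIC))
E
```

```text
2.7 [ 0.46897561 -0.20682706  0.09602346] [-3.14075291e+00  4.48410124e-05  1.56037828e+00] [-0.13023068  0.08277777  0.85563872] [-0.02313377  0.5475403   0.43891818  2.00630077 -0.36623577  0.66478152
  0.64101064]
scene [[101.9 236.8]
 [113.8 242.2]
 [ 83.6 220.2]
 [ 70.8 185.8]]
top [[409.1 268. ]
 [411.7 245.2]
 [413.4 292.1]
 [439.  273.3]]
```

View pics/scene1c.png

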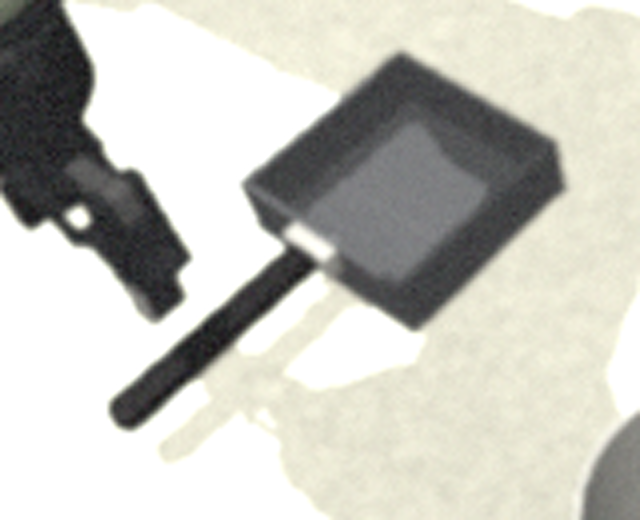

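View pics/top1c.png

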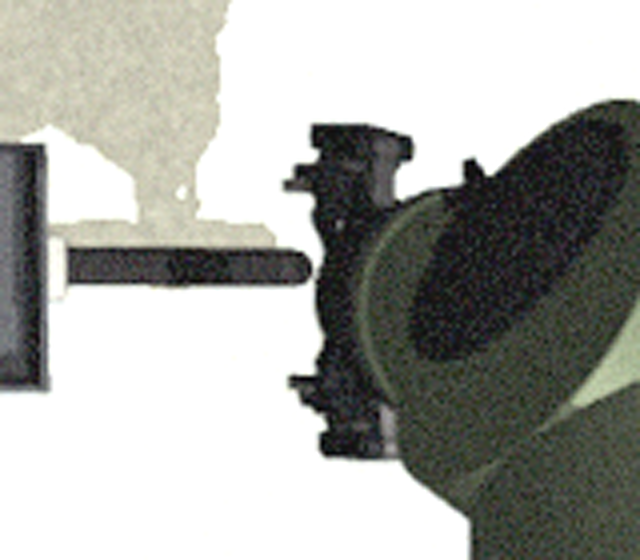

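The jaws straddle the handle (pads at about (414,245) and (415,296) in the top view, handle at row 267). Next I go down and close.

```bash
python3 -m crank '[1,0,0,-0.05,0,0,0, 1,0,0,-0.05,0,0,0, 1,0,0,-0.03,0,0,0, 1,0,0,-0.025,0,0,0, 1,0,0,0,0,0,0]';  python3 -m crank '[1,0,0,0,0,0,0]'
```

```text
t: 3.2
ee_pos: [0.4693, -0.2066, 0.0181]
orientation: [-3.141, -0.0, 1.561]
ft_force: [-0.3, -0.1, -0.4]
grip_width: 0.0851
t: 3.3
ee_pos: [0.4697, -0.2068, 0.0191]
orientation: [3.141, 0.0, 1.561]
ft_force: [0.6, 0.1, 0.7]
grip_width: 0.0855
```

```bash
python3 -m crank '[-1,0,0,0,0,0,0,-1,0,0,0,0,0,0,-1,0,0,0,0,0,0,-1,0,0,0,0,0,0,-1,0,0,0,0,0,0]';  python3 -m crank '[-1,0,0,0,0,0,0,-1,0,0,0,0,0,0,-1,0,0,0,0,0,0]'
```

```text
t: 3.8
ee_pos: [0.4692, -0.2066, 0.0182]
orientation: [3.142, 0.0, 1.561]
ft_force: [-0.5, 0.1, 0.1]
grip_width: 0.0121
t: 4.1
ee_pos: [0.4691, -0.2066, 0.0181]
orientation: [-3.142, 0.0, 1.561]
ft_force: [-0.2, -0.1, 0.0]
grip_width: 0.0002
```

```bash
python3 - <<'E'
from bench import env
import cv2,numpy as np
s=env.read_state();print({k:np.round(v,3).tolist() for k,v in s.items()})
for n in("scene","top"):
    im=env.grab_frame(n)["image"][:,:,::-1];cv2.imwrite(f"pics/{n}2.png",im)
    c=im[150:290,70:230] if n=="scene" else im[200:340,270:430]
    cv2.imwrite(f"pics/{n}2c.png",cv2.resize(cv2.convertScaleAbs(c,alpha=2,beta=20),None,fx=4,fy=4,interpolation=cv2.INTER_CUBIC))
E
```

```text
{'t': 4.1, 'joint_pos': [0.052, 0.676, 0.339, 2.038, -0.45, 0.498, 0.712], 'qd': [0.001, 0.001, 0.002, -0.002, 0.001, 0.002, 0.0], 'effort': [-0.011, -84.599, 11.339, -18.677, 0.011, 0.003, -0.0], 'ee_pos': [0.469, -0.207, 0.018], 'orientation': [-3.142, 0.0, 1.561], 'ft_force': [-0.18, -0.089, 0.032], 'moment': [-0.005, 0.018, -0.034], 'grip_width': 0.0}
```

View pics/scene2c.png

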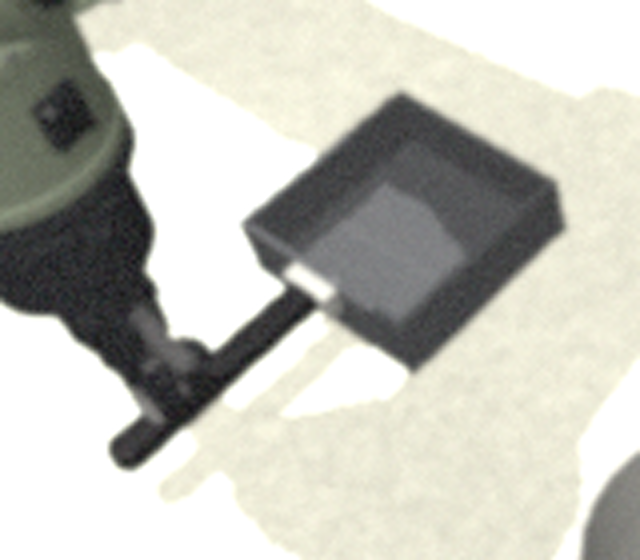

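View pics/top2c.png

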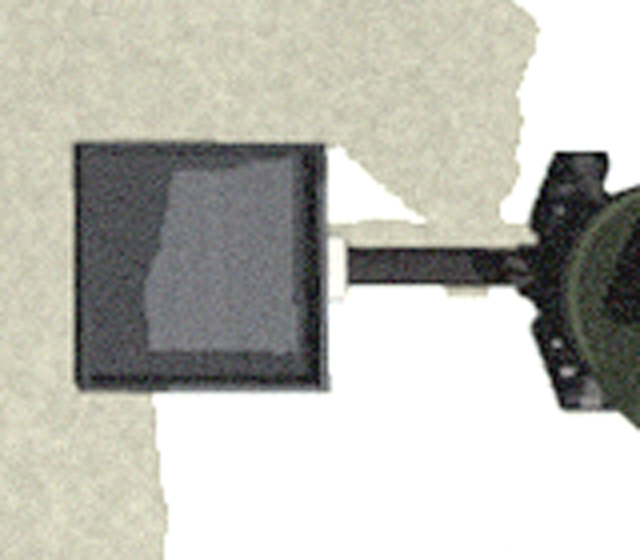

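The gripper reads 0 width, so the handle is not between the pads. I'll check where the fingers really are, using the depth images.

```bash
python3 - <<'E'
from bench import env
from h import *
s=env.read_state();e=np.array(s["ee_pos"])
for n in("scene","top"):
    f=env.grab_frame(n);f0=np.load(n+"0.npz")
    print(n,cv2.projectPoints(np.array([e,e+[0,0,.0187],e+[0,0,.04],e+[0,0,.1]]),f["rvec"],f["tvec"],f["K"],None)[0].reshape(-1,2).round(1))
    R=cv2.Rodrigues(f["rvec"])[0];t=np.ravel(f["tvec"]);d=f["range_z"]
    v,u=np.mgrid[:384,:512];P=np.linalg.inv(f["K"])@np.stack([u*d,v*d,d]).reshape(3,-1)
    W=(R.T@(P-t[:,None])).T.reshape(384,512,3)
    if n=="scene":
        for r in range(236,266,3): print(r,[tuple((W[r,c]*1000).astype(int)) for c in range(98,128,5)])
    else:
        for r in range(258,280,3): print(r,[tuple((W[r,c]*1000).astype(int)) for c in range(384,420,6)])
    im=f["image"][:,:,::-1];c=im[225:275,85:135] if n=="scene" else im[240:295,380:435]
    cv2.imwrite(f"pics/{n}3c.png",cv2.resize(cv2.convertScaleAbs(c,alpha=3.5,beta=30),None,fx=11,fy=11,interpolation=cv2.INTER_CUBIC))
E
```

```text
scene [[114.6 257.3]
 [111.8 252.6]
 [108.4 247.1]
 [ 98.1 230.3]]
236 [(np.int64(487), np.int64(-217), np.int64(126)), (np.int64(504), np.int64(-214), np.int64(139)), (np.int64(516), np.int64(-210), np.int64(143)), (np.int64(521), np.int64(-204), np.int64(140)), (np.int64(526), np.int64(-198), np.int64(137)), (np.int64(429), np.int64(-155), np.int64(2))]
239 [(np.int64(488), np.int64(-220), np.int64(121)), (np.int64(486), np.int64(-212), np.int64(109)), (np.int64(482), np.int64(-203), np.int64(95)), (np.int64(523), np.int64(-208), np.int64(137)), (np.int64(531), np.int64(-203), np.int64(137)), (np.int64(466), np.int64(-171), np.int64(42))]
242 [(np.int64(486), np.int64(-222), np.int64(112)), (np.int64(485), np.int64(-214), np.int64(102)), (np.int64(515), np.int64(-216), np.int64(129)), (np.int64(527), np.int64(-212), np.int64(135)), (np.int64(531), np.int64(-205), np.int64(131)), (np.int64(472), np.int64(-177), np.int64(42))]
245 [(np.int64(399), np.int64(-202), np.int64(-1)), (np.int64(484), np.int64(-217), np.int64(94)), (np.int64(513), np.int64(-218), np.int64(121)), (np.int64(53
[... 3504 characters left out ...]
, np.int64(-193), np.int64(91)), (np.int64(469), np.int64(-157), np.int64(239)), (np.int64(470), np.int64(-160), np.int64(260))]
276 [(np.int64(446), np.int64(-182), np.int64(1)), (np.int64(445), np.int64(-196), np.int64(-1)), (np.int64(446), np.int64(-208), np.int64(3)), (np.int64(445), np.int64(-223), np.int64(-1)), (np.int64(464), np.int64(-158), np.int64(236)), (np.int64(465), np.int64(-160), np.int64(260))]
279 [(np.int64(439), np.int64(-182), np.int64(3)), (np.int64(439), np.int64(-196), np.int64(0)), (np.int64(439), np.int64(-208), np.int64(0)), (np.int64(439), np.int64(-222), np.int64(0)), (np.int64(455), np.int64(-170), np.int64(197)), (np.int64(460), np.int64(-161), np.int64(256))]
```

View pics/scene3c.png

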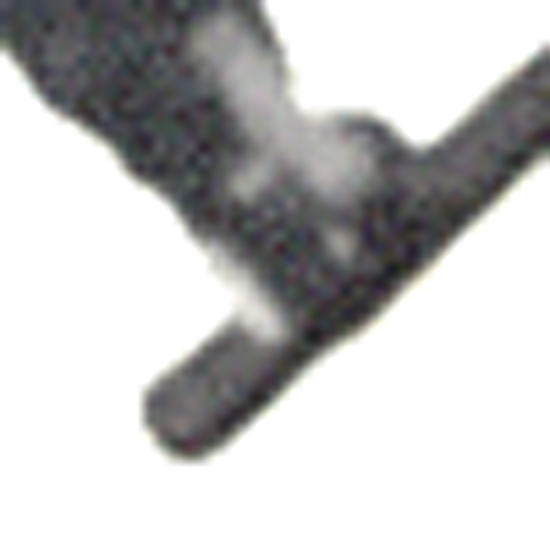

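View pics/top3c.png

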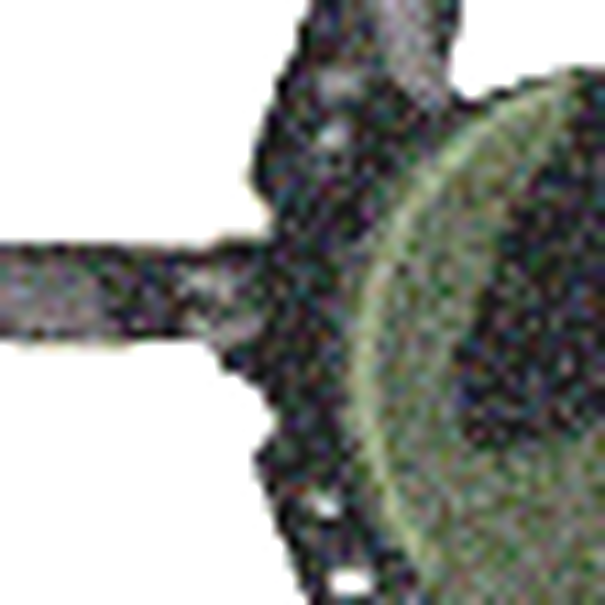

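Both enlarged views show the closed fingers standing on top of the handle (scene pixel (111,254), depth z≈50 mm), about 30 mm higher than the pose reading says. I'll raise the tool, keep it shut and triangulate the tip to find the offset.

```bash
python3 -m crank '[-1,0,0,0.06,0,0,0, -1,0,0,0.06,0,0,0, -1,0,0,0,0,0,0,-1,0,0,0,0,0,0]'
python3 - <<'E'
from bench import env
from h import *
s=env.read_state();e=np.array(s["ee_pos"]);print(e)
for n in("scene","top"):
    f=env.grab_frame(n);np.savez(n+"4.npz",**f)
    print(n,cv2.projectPoints(np.array([e,e+[0,0,.0187],e+[0,0,.04],e+[0,0,.1]]),f["rvec"],f["tvec"],f["K"],None)[0].reshape(-1,2).round(1))
    im=f["image"][:,:,::-1];c=im[200:270,70:140] if n=="scene" else im[230:300,380:450]
    cv2.imwrite(f"pics/{n}4c.png",cv2.resize(cv2.convertScaleAbs(c,alpha=3.5,beta=30),None,fx=8,fy=8,interpolation=cv2.INTER_CUBIC))
E
```

```text
t: 4.7
ee_pos: [0.4695, -0.2064, 0.0785]
orientation: [3.14, 0.0, 1.561]
ft_force: [-0.5, -0.1, -1.3]
grip_width: 0.0004
[ 0.46946781 -0.20643043  0.07846057]
scene [[105.2 241.7]
 [102.  236.4]
 [ 98.2 230.2]
 [ 86.5 211. ]]
top [[406.  267.2]
 [409.1 267.7]
 [412.7 268.4]
 [424.  270.4]]
```

View pics/scene4c.png

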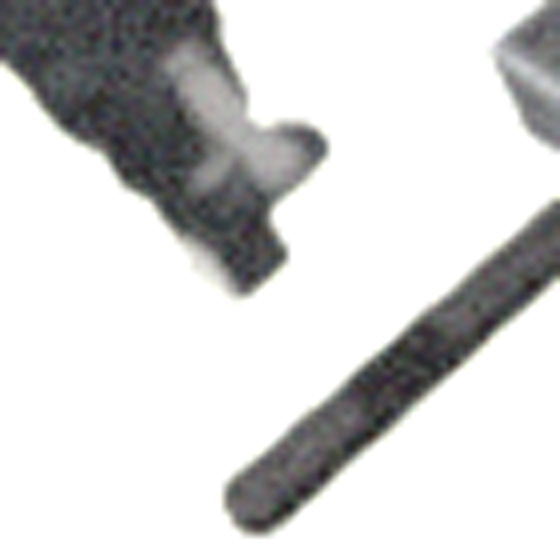

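View pics/top4c.png

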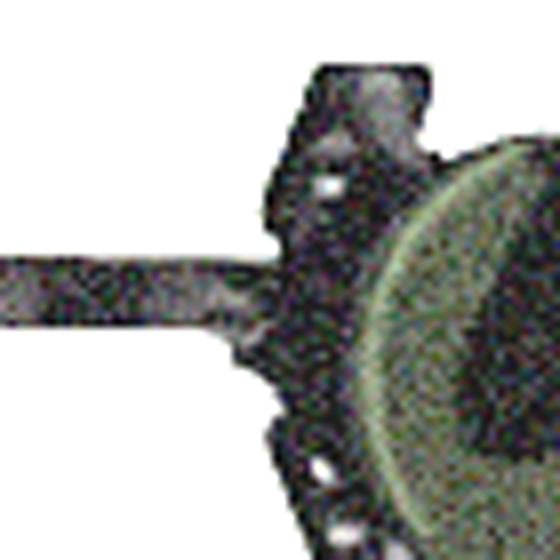

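```bash
python3 - <<'E'
from h import *
f=np.load("scene4.npz");R=cv2.Rodrigues(f["rvec"])[0];t=np.ravel(f["tvec"]);d=f["range_z"]
for n in("scene","top"):
    f=np.load(n+"4.npz");R=cv2.Rodrigues(f["rvec"])[0];t=np.ravel(f["tvec"]);d=f["range_z"]
    v,u=np.mgrid[:384,:512];P=np.linalg.inv(f["K"])@np.stack([u*d,v*d,d]).reshape(3,-1)
    W=(R.T@(P-t[:,None])).T
    m=(abs(W[:,0]-.47)<.06)&(abs(W[:,1]+.207)<.035)&(W[:,2]>.06)&(W[:,2]<.16)
    Q=W[m]*1000;Q=Q[np.argsort(Q[:,2])];print(n,len(Q));print(Q[:14].round(0).tolist())
    for lo in range(70,160,10):
        b=Q[(Q[:,2]>=lo)&(Q[:,2]<lo+10)]
        if len(b):print(lo,len(b),b[:,:2].min(0).round(),b[:,:2].max(0).round())
E
```

```text
scene 163
[[476.0, -211.0, 103.0], [477.0, -203.0, 104.0], [477.0, -213.0, 107.0], [477.0, -216.0, 107.0], [478.0, -197.0, 107.0], [477.0, -215.0, 109.0], [471.0, -217.0, 110.0], [468.0, -217.0, 110.0], [478.0, -196.0, 111.0], [465.0, -216.0, 111.0], [478.0, -217.0, 111.0], [483.0, -202.0, 112.0], [479.0, -213.0, 112.0], [483.0, -208.0, 112.0]]
100 8 [ 468. -217.] [ 478. -197.]
110 43 [ 464. -217.] [ 486. -196.]
120 42 [ 465. -217.] [ 486. -195.]
130 15 [ 463. -217.] [ 485. -202.]
140 8 [ 465. -219.] [ 497. -217.]
150 47 [ 445. -219.] [ 507. -197.]
top 142
[[474.0, -195.0, 109.0], [458.0, -199.0, 112.0], [466.0, -195.0, 113.0], [476.0, -199.0, 113.0], [462.0, -195.0, 114.0], [457.0, -198.0, 114.0], [470.0, -195.0, 114.0], [464.0, -194.0, 114.0], [468.0, -194.0, 115.0], [474.0, -196.0, 115.0], [474.0, -198.0, 116.0], [474.0, -194.0, 116.0], [478.0, -198.0, 116.0], [472.0, -194.0, 117.0]]
100 1 [ 474. -195.] [ 474. -195.]
110 22 [ 455. -199.] [ 480. -194.]
120 20 [ 455. -200.] [ 480. -194.]
130 15 [ 462. -199.] [ 480. -194.]
140 20 [ 454. -201.] [ 487. -193.]
150 64 [ 436. -209.] [ 500. -191.]
```

The closed tip is really at z≈0.103 while the reading says 0.0785, an offset of about +25 mm in z; x and y agree. I'll open and go down to a reading of about -0.007, watching the force.

```bash
python3 -m crank '[1,0,0,0,0,0,0,1,0,0,0,0,0,0,1,0,0,0,0,0,0,1,0,0,0,0,0,0,1,0,0,0,0,0,0]'; python3 -m crank '[1,0,0,0,0,0,0,1,0,0,0,0,0,0,1,0,0,-0.04,0,0,0, 1,0,0,-0.04,0,0,0, 1,0,0,-0.04,0,0,0]';  python3 -m crank '[1,0,0,-0.02,0,0,0,1,0,0,-0.02,0,0,0,1,0,0,-0.01,0,0,0,1,0,0,0,0,0,0]'
python3 - <<'E'
from bench import env
from h import *
for n in("scene","top"):
    f=env.grab_frame(n);np.savez(n+"5.npz",**f)
    im=f["image"][:,:,::-1];c=im[200:280,70:150] if n=="scene" else im[230:310,370:450]
    cv2.imwrite(f"pics/{n}5c.png",cv2.resize(cv2.convertScaleAbs(c,alpha=3.5,beta=30),None,fx=7,fy=7,interpolation=cv2.INTER_CUBIC))
    R=cv2.Rodrigues(f["rvec"])[0];t=np.ravel(f["tvec"]);d=f["range_z"]
    v,u=np.mgrid[:384,:512];P=np.linalg.inv(f["K"])@np.stack([u*d,v*d,d]).reshape(3,-1)
    W=(R.T@(P-t[:,None])).T
    m=(abs(W[:,0]-.47)<.07)&(abs(W[:,0]-.47)>.02)&(abs(W[:,1]+.207)<.035)&(W[:,2]>.012)&(W[:,2]<.16)
    Q=W[m]*1000;Q=Q[np.argsort(Q[:,2])];print(n,len(Q));print(Q[:10].round(0).tolist())
E
```

```text
t: 5.3
ee_pos: [0.4691, -0.2066, 0.078]
orientation: [-3.141, 0.0, 1.561]
ft_force: [0.3, 0.3, 0.4]
grip_width: 0.0725
t: 5.8
ee_pos: [0.4693, -0.2065, 0.0175]
orientation: [3.141, 0.0, 1.561]
ft_force: [0.8, -0.5, -0.3]
grip_width: 0.0854
t: 6.2
ee_pos: [0.469, -0.2066, -0.0071]
orientation: [-3.141, -0.0, 1.561]
ft_force: [-0.4, 0.1, -0.1]
grip_width: 0.0857
scene 780
[[428.0, -209.0, 32.0], [428.0, -213.0, 34.0], [520.0, -216.0, 34.0], [520.0, -213.0, 34.0], [428.0, -210.0, 34.0], [427.0, -215.0, 35.0], [519.0, -215.0, 35.0], [520.0, -197.0, 35.0], [429.0, -208.0, 35.0], [427.0, -212.0, 36.0]]
top 775
[[420.0, -196.0, 35.0], [516.0, -196.0, 38.0], [518.0, -200.0, 39.0], [520.0, -200.0, 39.0], [514.0, -195.0, 39.0], [424.0, -195.0, 39.0], [512.0, -195.0, 40.0], [424.0, -196.0, 42.0], [425.0, -200.0, 43.0], [425.0, -204.0, 43.0]]
```

View pics/scene5c.png

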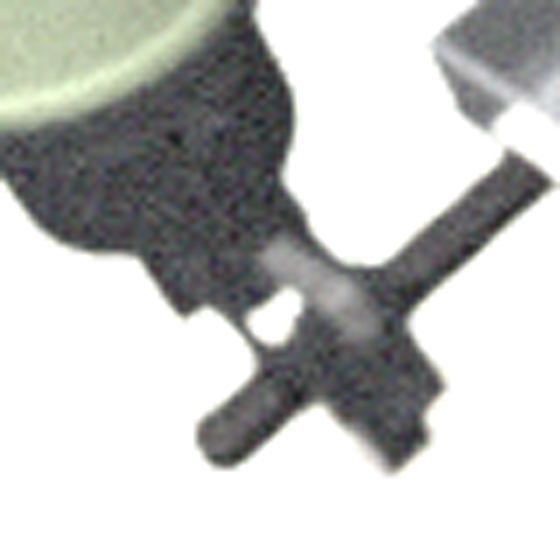

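View pics/top5c.png

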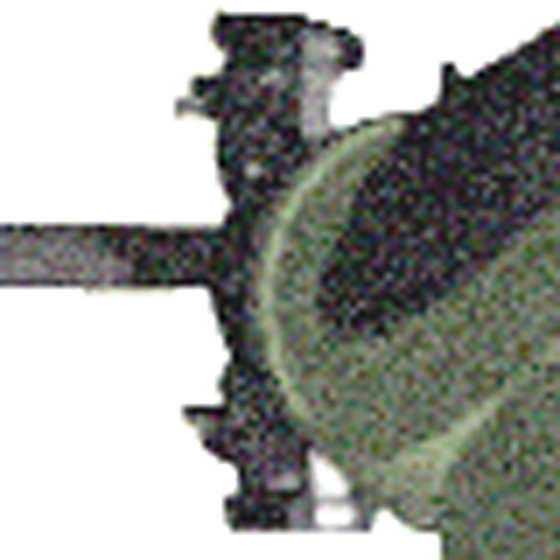

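The fingers now straddle the handle, with open tips at z≈32 mm, so about 18 mm when shut. Closing.

```bash
python3 -m crank '[-1,0,0,0,0,0,0,-1,0,0,0,0,0,0,-1,0,0,0,0,0,0,-1,0,0,0,0,0,0,-1,0,0,0,0,0,0]';  python3 -m crank '[-1,0,0,0,0,0,0,-1,0,0,0,0,0,0,-1,0,0,0,0,0,0]'
```

```text
t: 6.8
ee_pos: [0.4692, -0.2066, -0.0068]
orientation: [3.141, 0.0, 1.561]
ft_force: [-0.5, 1.0, 1.9]
grip_width: 0.0185
t: 7.1
ee_pos: [0.4692, -0.2066, -0.0069]
orientation: [3.141, 0.0, 1.561]
ft_force: [0.5, -0.4, 2.3]
grip_width: 0.019
```

Gripped at a width of 19 mm. I'll slide to a pre-entry pose in line with the shelf, turning about -4°.

```bash
python3 -m crank '[-1,0.008,0.03,0,0,0,-0.003, -1,0.008,0.05,0,0,0,-0.004, -1,0.008,0.05,0,0,0,-0.004, -1,0.008,0.05,0,0,0,-0.004, -1,0.008,0.05,0,0,0,-0.004]';  python3 -m crank '[-1,0.008,0.05,0,0,0,-0.004, -1,0.008,0.05,0,0,0,-0.004, -1,0.008,0.05,0,0,0,-0.004, -1,0.008,0.05,0,0,0,-0.003, -1,0,0,0,0,0,0]'
python3 - <<'E'
from bench import env
from h import *
for n in("scene","top"):
    f=env.grab_frame(n);np.savez(n+"6.npz",**f)
    im=f["image"][:,:,::-1];cv2.imwrite(f"pics/{n}6.png",cv2.convertScaleAbs(im,alpha=1.8,beta=20))
    if n=="top":cv2.imwrite(f"pics/top6c.png",cv2.resize(cv2.convertScaleAbs(im[150:320,50:310],alpha=2,beta=20),None,fx=3,fy=3,interpolation=cv2.INTER_CUBIC))
E
```

```text
t: 7.6
ee_pos: [0.4892, -0.0916, -0.0067]
orientation: [3.141, 0.001, 1.52]
ft_force: [-0.9, -6.2, 5.0]
grip_width: 0.019
t: 8.1
ee_pos: [0.5056, 0.0117, -0.0071]
orientation: [3.141, -0.001, 1.494]
ft_force: [1.2, 3.2, 1.8]
grip_width: 0.019
```

View pics/scene6.png

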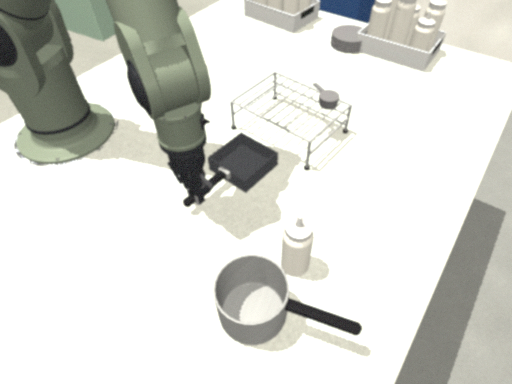

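View pics/top6c.png

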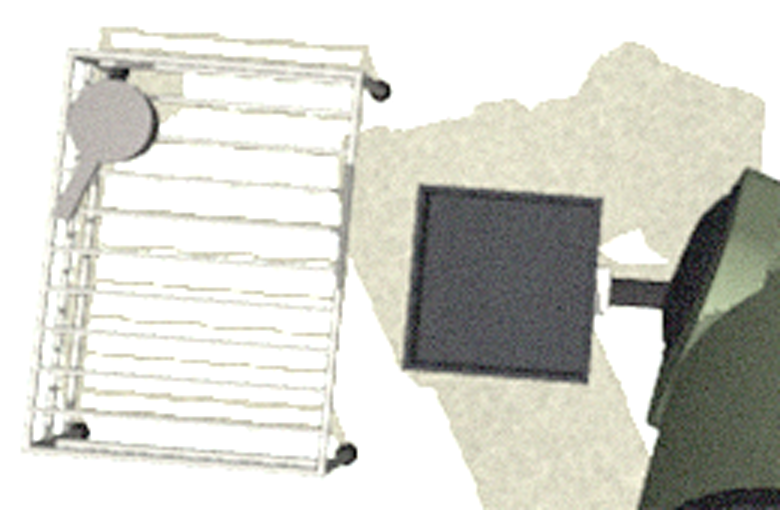

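In the crop the pan corners are at (418,186), (602,200), (588,382) and (404,369), just in front of the shelf (corners (72,50), (362,74), (325,472), (25,447)).

```bash
cat >> h.py <<'E'
def quad(f,uv,z,s,o):
    P=back(f,(np.array(uv)+.5)/s-.5+o,z)
    x=(P[0]+P[3]-P[1]-P[2])[:2];y=(P[0]+P[1]-P[2]-P[3])[:2]
    return P.mean(0)[:2],np.degrees(np.arctan2(x[1],x[0])),np.degrees(np.arctan2(y[1],y[0]))+90
E
python3 - <<'E'
from h import *
f=np.load("top6.npz")
s=quad(f,[(72,50),(362,74),(325,472),(25,447)],.098,3,[50,150])
p=quad(f,[(418,186),(602,200),(588,382),(404,369)],.045,3,[50,150])
print(s,p)
for a in(85.0,85.5,86):
    a=np.radians(a);u=np.array([np.cos(a),np.sin(a)]);d=p[0]-np.array([.5355,.3765]);print(d@u,d@np.array([-u[1],u[0]]))
E
```

```text
(array([0.53578963, 0.37617903]), np.float64(84.96225236799071), np.float64(85.15894700850933)) (array([0.51736092, 0.17685793]), np.float64(85.50783477084828), np.float64(85.6716639157606))
-0.20046329322906942 0.0006701074968812881
-0.20044981248425783 0.00241943202572553
-0.2004210667101526 0.004168572305453846
```

The pan is in line (lateral 1–2 mm, under 1° off). I'll push in 190 mm in two steps, watching the force.

```bash
python3 -m crank '[-1,0.003,0.038,0,0,0,0, -1,0.003,0.038,0,0,0,0, -1,0.003,0.038,0,0,0,0, -1,0.003,0.038,0,0,0,0, -1,0.003,0.038,0,0,0,0]';  python3 -m crank '[-1,0.003,0.03,0,0,0,0]'
python3 - <<'E'
from bench import env
from h import *
for n in("scene","top"):
    f=env.grab_frame(n);np.savez(n+"7.npz",**f)
    im=f["image"][:,:,::-1]
    c=im[60:230,130:380] if n=="scene" else im[150:320,50:310]
    cv2.imwrite(f"pics/{n}7c.png",cv2.resize(cv2.convertScaleAbs(c,alpha=2,beta=20),None,fx=3,fy=3,interpolation=cv2.INTER_CUBIC))
E
```

```text
t: 8.7
ee_pos: [0.5128, 0.1011, -0.0067]
orientation: [3.141, 0.002, 1.487]
ft_force: [-0.7, -5.6, 5.0]
grip_width: 0.0192
t: 8.8
ee_pos: [0.5143, 0.1168, -0.0068]
orientation: [3.141, 0.001, 1.488]
ft_force: [-0.1, -5.3, 5.6]
grip_width: 0.0191
```

View pics/scene7c.png

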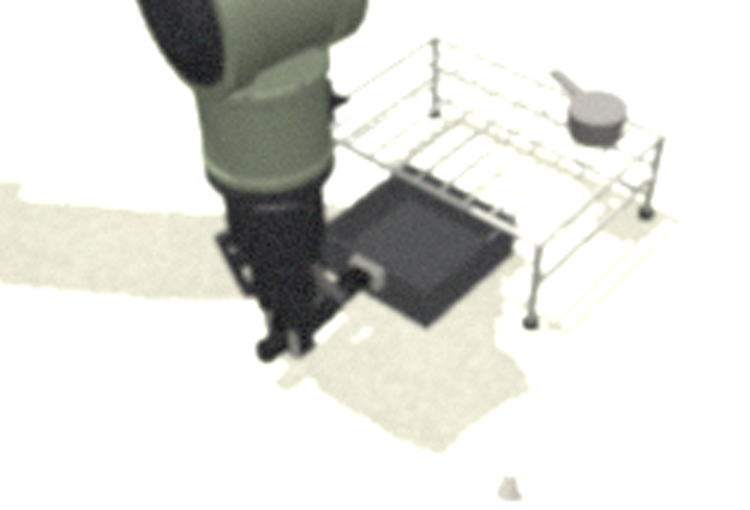

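View pics/top7c.png

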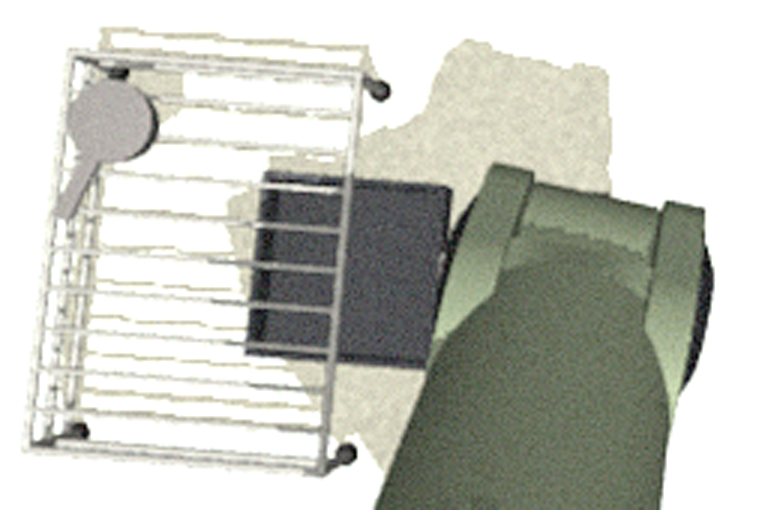

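The pan is half in, centred between the legs, with low force. I'll do the remaining 79 mm.

```bash
python3 -m crank '[-1,0.003,0.038,0,0,0,0, -1,0.003,0.038,0,0,0,0, -1,0.003,0.034,0,0,0,0, -1,0.003,0.03,0,0,0,0]'; python3 -m crank '[-1,0.001,0.018,0,0,0,0,-1,0,0,0,0,0,0, -1,0,0,0,0,0,0]'
python3 - <<'E'
from bench import env
from h import *
for n in("scene","top"):
    f=env.grab_frame(n);np.savez(n+"8.npz",**f)
    im=f["image"][:,:,::-1]
    c=im[60:230,130:380] if n=="scene" else im[150:320,50:310]
    cv2.imwrite(f"pics/{n}8c.png",cv2.resize(cv2.convertScaleAbs(c,alpha=2,beta=20),None,fx=3,fy=3,interpolation=cv2.INTER_CUBIC))
E
```

```text
t: 9.3
ee_pos: [0.5204, 0.1864, -0.0068]
orientation: [3.142, 0.001, 1.488]
ft_force: [-1.6, -5.4, 4.8]
grip_width: 0.0186
t: 9.6
ee_pos: [0.5208, 0.1969, -0.0069]
orientation: [3.141, -0.0, 1.489]
ft_force: [0.6, 3.1, 1.4]
grip_width: 0.0185
```

View pics/scene8c.png

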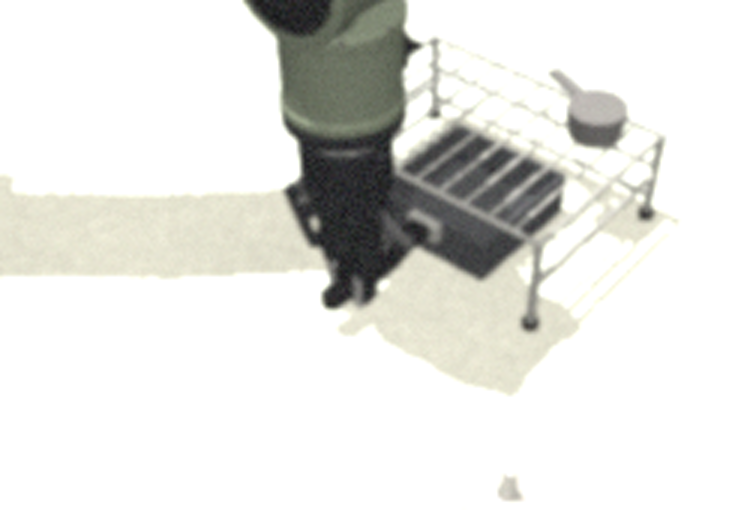

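View pics/top8c.png

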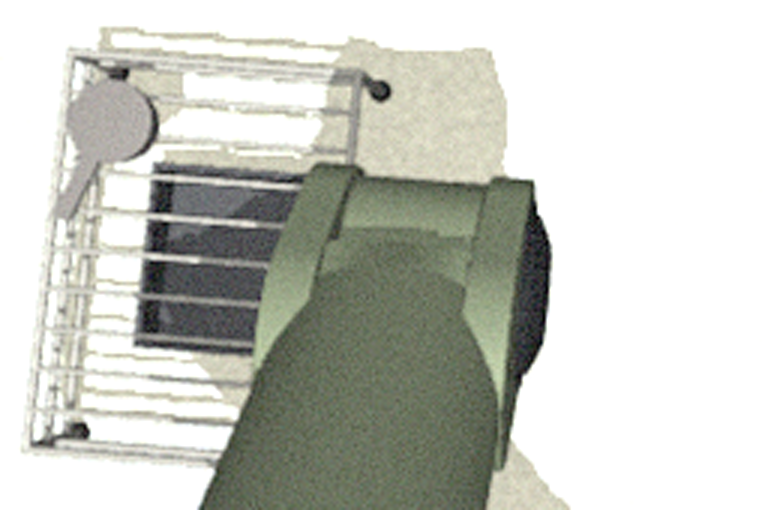

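```bash
python3 - <<'E'
from h import *
f=np.load("top8.npz")
P=back(f,(np.array([(156,163),(137,345)])+.5)/3-.5+[50,150],.045)[:,:2]
a=np.radians(85.1);u=np.array([np.cos(a),np.sin(a)]);v=np.array([-u[1],u[0]]);d=P-[.5356,.3763]
print(d@u-.065,d@v)
E
python3 -m crank '[1,0,0,0,0,0,0,1,0,0,0,0,0,0,1,0,0,0,0,0,0,1,0,0,0,0,0,0,1,0,0,0,0,0,0]'; python3 -m crank '[1,0,0,0,0,0,0,1,0,0,0,0,0,0,1,0,0,0,0,0,0]'
```

```text
[-0.0145772  -0.01528183] [-0.06354297  0.06371762]
t: 10.2
ee_pos: [0.5206, 0.1974, -0.007]
orientation: [-3.141, 0.0, 1.49]
ft_force: [-0.2, -0.9, -0.1]
grip_width: 0.085
t: 10.5
ee_pos: [0.5206, 0.1974, -0.0069]
orientation: [-3.142, 0.0, 1.49]
ft_force: [-1.3, -0.0, 0.4]
grip_width: 0.0856
```

Released; the pan's centre is about 15 mm short of the shelf's middle with ~0 mm lateral, well within limits. I'll lift straight up and back off.

```bash
python3 -m crank '[1,0,0,0.03,0,0,0,1,0,0,0.05,0,0,0,1,0,0,0.06,0,0,0,1,0,0,0.08,0,0,0,1,0,0,0.08,0,0,0]'; python3 -m crank '[1,0,-0.08,0.06,0,0,0,1,0,-0.1,0.04,0,0,0,1,0,-0.1,0,0,0,0,1,0,-0.1,0,0,0,0,1,0,-0.1,0,0,0,0]'; python3 -m crank '[1,0,-0.09,0,0,0,0,1,0,-0.09,0,0,0,0,1,0,0,0,0,0,0,1,0,0,0,0,0,0]'
python3 - <<'E'
from bench import env
from h import *
for n in("scene","top"):
    f=env.grab_frame(n);np.savez(n+"9.npz",**f)
    im=f["image"][:,:,::-1]
    cv2.imwrite(f"pics/{n}9.png",cv2.convertScaleAbs(im,alpha=1.8,beta=20))
    c=im[60:230,130:380] if n=="scene" else im[150:320,50:310]
    cv2.imwrite(f"pics/{n}9c.png",cv2.resize(cv2.convertScaleAbs(c,alpha=2,beta=20),None,fx=3,fy=3,interpolation=cv2.INTER_CUBIC))
E
```

```text
t: 11.0
ee_pos: [0.5203, 0.197, 0.1455]
orientation: [-3.141, 0.0, 1.489]
ft_force: [-0.3, 1.0, 1.0]
grip_width: 0.0857
t: 11.5
ee_pos: [0.5202, -0.0409, 0.193]
orientation: [3.141, -0.001, 1.49]
ft_force: [1.9, 1.0, -0.8]
grip_width: 0.085
t: 11.9
ee_pos: [0.5203, -0.1301, 0.1925]
orientation: [3.141, -0.0, 1.487]
ft_force: [0.9, 0.5, 0.1]
grip_width: 0.0854
```

View pics/scene9.png

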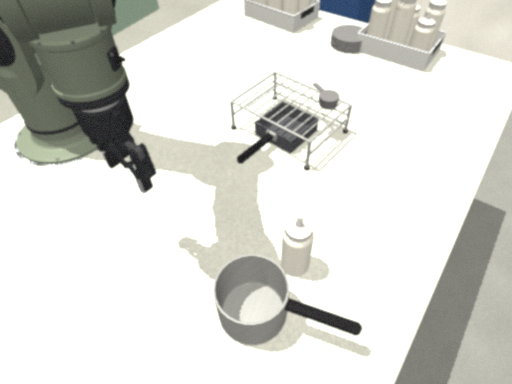

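View pics/top9c.png

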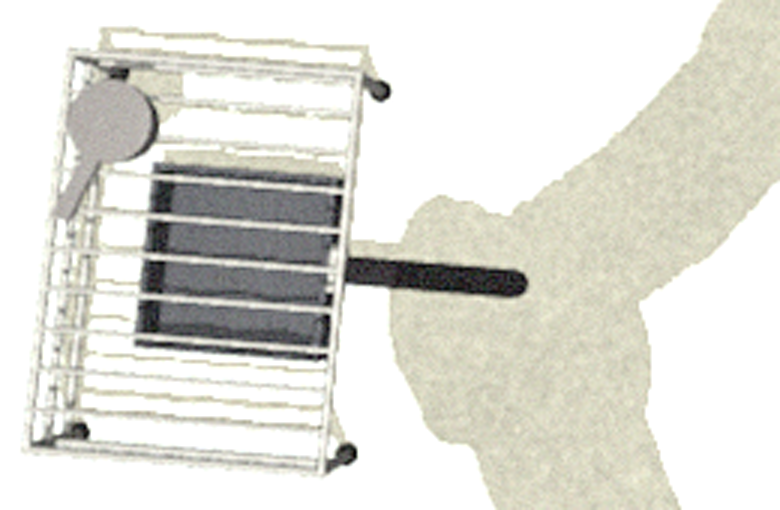

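The pan is under the wires: corners (156,163) to (327,357) in the crop, handle straight out to (525,283). The bottle and saucepan have not moved and the arm is clear, so I'm handing in.

```bash
python3 - <<'E'
from h import *
from bench import env
f=np.load("top9.npz")
p=quad(f,[(156,163),(345,178),(327,357),(137,345)],.045,3,[50,150]);print(p)
a=np.radians(85.1);u=np.array([np.cos(a),np.sin(a)]);d=p[0]-[.5356,.3763];print(d@u,d@[-u[1],u[0]])
print(env.hand_in())
E
```

```text
(array([0.53471644, 0.3598929 ]), np.float64(85.62425929887196), np.float64(85.17581359672458))
-0.016422606375196772 -0.0005211082189001494
the job is handed in; nothing more can be done
None
```

The pan is under the shelf with only its handle sticking out the front, let go, and the job is handed in (no verdict is reported). I took it by the handle, lined it up with the shelf, slid it along the counter and backed the arm away. The last reading before hand-in was 11.9 s.

**Last checks from the top camera:**
- **Front to back:** the pan's centre is about 16 mm towards the front from the shelf's middle (limit 40 mm).
- **Sideways:** it is off by less than 1 mm (limit 35 mm).
- **Handle direction:** it is within about 1° of straight (limit 12°).
- **Forces:** the wrist force readings while sliding stayed under about 8 N. I saw no contact with the shelf.
- **Bystanders:** the saucepan and bottle look unmoved in the pictures; I did not measure them again.

**Disagreement:** the robot's pose reading put the tool about 25 mm lower than the cameras showed. Because of that, the first grasp closed just above the handle without moving the pan. I worked out the offset from the depth images, went lower, and the second grasp held.

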